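# Press the plant cassette with the ratchet lever

### The arm

A 6-joint arm with a two-finger parallel gripper is mounted at the origin on the work surface. World frame = base frame: x ahead of the robot, y to its left, z up, the work surface at z = 0. Lengths are in mm, angles in rad, forces in N, time in s.
With the tool pointing down it reaches from about 275 to 750 mm from the base axis. Payload 10.2 kg.
Tool frame: the origin (TCP) lies at the very end of the fingers, on their centre line; the grasp point (between the pads) lies bot.grip_depth behind it (bot.grip_depth is the distance from the TCP to the grasp point, in mm); z points along the fingers, y is the direction in which the jaws open and shut (so a half turn about z gives the same grasp; the last joint's range is limited). The gripper opens to 85 mm and grips with 20 to 120 N. Pads are 22 mm wide; open, the fingers measure 114 mm over their backs; the gripper's body (76 mm by 85 mm) begins 54 mm behind the grasp point. The pads swing forward as they close: fully open they stand 13 mm farther back than shut.
Start: joints at [0.886, 0.313, 1.498, -0, 1.331, -0.223], TCP at [233.932, 470.007, 196.894] pointing down, gripper open.
Joint ranges: [-2.94, 2.94], [-0.97, 2.17], [0.19, 2.56], [-1.23, 4.37], [0.02, 3.11], [-2.88, 2.88]. Speed limits (rad/s): [2.39, 2.39, 3.01, 3.14, 3.14, 3.14].

### API

Orientations are given as a unit quaternion [x, y, z, w].
In Python, from workcell import bot gives the robot as it stands. Calls block until the motion is done:
- bot.goto(position, orientation): joint-space move of the TCP to a pose.
- bot.movel(position, speed=150, rot=None, stop_force=None): straight line of the TCP; rot=None keeps the orientation; speed is the mean speed in mm/s. With stop_force (N) it stops when the force on the tool has changed by that much, and returns True; else False.
- bot.move_j(angles): joint-space move.
- bot.move_gripper(opening, strength=None): finger opening in mm; strength is the grip in N (None keeps the last); returns when the fingers have stopped.
- bot.dwell(seconds).
- bot.ik(position, orientation): joint angles nearest the present ones, or None.
- bot.snapshot(name): name is "side" or "top"; returns a dict with "image" (480x640x3 uint8, red, green, blue), "z_map" (480x640 float32, mm along the optical axis (not along the pixel's ray), 0 where there is no reading), "fx", "fy", "cx", "cy" (pixels), "world_from_camera" (4x4, takes a point from camera to world coordinates). Camera axes: x right, y up, looking along -z (the intrinsics and any distortion apply to the point x, -y, -z); pixel columns grow to the right and rows downward; lengths in mm; the calibration is good to about 2 mm. A picture is of the moment at which its call begins.
A pose or a line that the arm cannot do raises bot.IKError and nothing moves.
- bot.hand_in(): hands the job in, once; it reports no verdict.
Trained networks look in the newest picture that a camera, given by its name, has taken for a name from the list of things; names that differ only in an ending like _2 or _b are one class to them, and where a whole thing is asked for, a point or a joint stands for the part that bears it (a point fixed in the world has none). Each returns a list of dicts, best first, with "score" (0 to 1); they miss things now and then, are a little off and sometimes report something else, mostly with a low value. They report only what shows in the picture. A call takes as long as a camera call.
- bot.search_frame(camera, thing): "pixel" ([column, row] in pixels, amid what is visible of it).
- bot.place_of(camera, thing): "pixel" ([column, row] in pixels: a listed point, or the origin of a listed thing).
Readings, each from a call of its own:
- bot.get_time(): time.
- bot.get_joint_positions(): joint angles.
- bot.get_dq(): joint speeds.
- bot.get_effort(): joint torques, N m.
- bot.get_position(): TCP position.
- bot.get_tcp_rot(): TCP orientation.
- bot.get_ft_force(): force on the tool from outside, world axes, zero at the start.
- bot.get_torque(): the same for the moment, N m.
- bot.get_grip_width(): finger opening in mm.
Only numpy, scipy, OpenCV 4.12 (cv2) and the standard library are available. Lean on these libraries where they do the work, as an engineer would, in place of code of your own. Each camera call takes 0.05 s, during which the arm holds its last target.

### The job

Slide the plywood plant cassette along the press's baseboard until it lies fully home and square against the steel stop. Then work the ratchet lever to and fro (it grips the spindle one way and runs loose the other) until the platen bears firmly on the cassette, its spring squeezed a few millimetres but never closed up solid. Leave the press tight, with the lever swung loosely back to the end of its swing at the near column, and everything else on the table undisturbed.

Things in the scene. Friction and masses are not known exactly. Their poses are not given: they have to be found in the camera images.
- press: Bench screw press, fixed on the table. Origin: on the vertical spindle axis at table height. z up; y level along the wooden baseboard in the feed direction (roughly to the robot's left); x roughly away from the robot. Board 240 mm wide (x), top at z = 20 mm, from y = -305 to +115 mm. Two 20 mm columns at x = -90 and +90 mm carry a crosshead 60 mm wide (y), from 154 to 190 mm high.
- stop (a point): Middle of the inner face of the steel stop that the cassette is pushed against: at y = +90 mm of the press, 34 mm above the table. The stop is 140 mm wide along the press's x and 28 mm high above the board.
- near_column (a point): Top of the hexagonal nut (32 mm across) on the column nearer to the robot, 218 mm above the table; the far column has the same. The lever swings between these two nuts, on the side of the stop.
- cassette_center (a point): Centre of the loose plant cassette: two plywood boards with cardboard layers between, one rigid block 130 mm (its x) x 180 mm (its y) x 46 mm high, 0.4 to 0.9 kg, flat on the baseboard in front of the press opening, a little askew. Home: front end on the stop, so its centre is at y = 0 of the press; 15 mm of air to each column. Its rear end, then at y = -90 mm, stays clear of the crosshead.
- lever (a joint): Angle of the ratchet lever about the spindle, rad. 0: at the near column, the end of its loose way; it grows clockwise seen from above, to 2.5 at the far column. At value q it points along 2.821 - q rad, counter-clockwise from the press's x. Growing, it grips the spindle and turns it along (2 to 5 N at the grip); falling, it runs loose (under 1 N), the spindle stays. It stays where it is left.
- lever_grip (a point): Middle of the lever's round black grip: 22 mm thick, 62 mm long, level along the lever, 140 mm from the spindle axis, 202 mm above the table. Its y axis points outwards along the lever, z up. Free space under it down to 110 mm (jar). The steel bar inside of it is 18 mm wide, the ratchet head round the axis 78 mm across. Pushed at its sides, or taken loosely between open fingers.
- spindle (a joint): Angle of the screw spindle, rad, growing clockwise from above as the lever drives it (it lags a few hundredths of a radian in each stroke). It turns only when driven and holds by friction. Its 48 mm sleeve with a hexagon stands up through the lever head; its top is 272 mm above the table less collar.
- collar (a joint): How far the spindle has screwed down from its highest place, m; 20 mm for one turn of the spindle.
- platen: Aluminium pressing plate 130 x 150 x 14 mm hung under the spindle by a coil spring. Origin: centre of its underside; free, it is 78 mm high less collar (cassette top: 66 mm; 4 to 9 mm of air at the start). On the cassette it stops sinking and the spring is squeezed: squeeze = collar - (78 mm - its height). It presses 20 N at first, 6 N more per mm; solid at 16 mm.
- plate: White dinner plate 210 mm across, to leave alone.
- tweezers: Steel tweezers 130 mm long lying on the table, to leave alone.
- bead_jar: Jar with coloured beads, 82 mm across, 111 mm high, to leave alone.
- petri_dish: Petri dish 94 mm across, 19 mm high, to leave alone.
- magnifier: Hand magnifier, lens 74 mm across, to leave alone.
- dropper: Amber dropper bottle 40 mm across, 95 mm high, to leave alone.
- beaker: Glass beaker 72 mm across, 85 mm high, to leave alone.

How it is judged (in metres and radians):
On the way, in this order (a step that is already met when the one before it is completed fails the run):
1. the cassette lies home, square against the stop, under the raised platen (y of cassette_center in the frame of press above -0.004 m and angle between the y axis of cassette_center and the y axis of press, either way round below 0.05 rad and contact force between platen and cassette below 1 N), for 0.2 s.
2. the platen bears firmly on the cassette (contact force between platen and cassette above 24 N), for 0.2 s.
At the end, for the whole second after the job is handed in: The cassette lies against the stop (within 5 mm) and square to it (within 0.05 rad), the platen presses on it with 24 to 105 N (spring squeezed about 1 to 14 mm), and the lever is within 0.4 rad of the near end of its swing (y of cassette_center in the frame of press above -0.005 m and angle between the y axis of cassette_center and the y axis of press, either way round below 0.05 rad and contact force between platen and cassette between 24 and 105 N and value of joint lever below 0.4 rad); the robot touches nothing.
It fails at once if the spring is squeezed solid (contact force between platen and cassette above 110 N).
It fails at once if a bystander is pushed away or knocked over (distance of any of plate, tweezers, bead_jar, petri_dish, magnifier, dropper, beaker from where it was at the start of the episode above 0.03 m or angle between any of bead_jar, dropper, beaker's own z axis and vertical above 0.6 rad).
It also fails if it takes over 72 s, if anything falls off the work surface, if the arm or the gripper's body presses on something with over 40 N, if the wrist force passes 120 N, or if a joint passes its speed limit or range.

## Working session

There is one attempt and no reset: what is moved stays moved. The work goes in short steps, each a Python script; the robot and the scene stay as the last script left them, time stands still between calls to the robot, and variables do not carry over. Pictures are saved under pics/ and viewed, and the job is handed in when it is done.

```bash
ls; mkdir -p pics; python3 - <<'E'
from workcell import bot
import cv2,numpy as np
for n in("side","top"):
    s=bot.snapshot(n); cv2.imwrite(f"pics/{n}0.png",s["image"][:,:,::-1]); np.savez(f"{n}0.npz",**s)
    print(n,s["fx"],s["fy"],s["cx"],s["cy"]);print(np.round(s["world_from_camera"],3)); print([k for k in s])
    for t in["press","stop","near_column","cassette_center","lever_grip","lever","platen","spindle","bead_jar","plate","tweezers","petri_dish","magnifier","dropper","beaker"]:
        print(t,[(np.round(d["pixel"],1).tolist(),round(d["score"],2)) for d in bot.place_of(n,t)[:2]] if t not in("lever","spindle") else [(d["pixel"],d["score"]) for d in bot.search_frame(n,t)[:2]])
print(bot.get_time(),bot.grip_depth,bot.get_tcp_rot())
E
```

```text
pics
side 520.3924406480612 520.3924406480612 319.7687033227878 240.0516135180608
[[ 9.960000e-01  6.900000e-02 -6.500000e-02  4.913010e+02]
 [-9.400000e-02  6.020000e-01 -7.930000e-01 -1.009564e+03]
 [-1.500000e-02  7.950000e-01  6.060000e-01  8.914730e+02]
 [ 0.000000e+00  0.000000e+00  0.000000e+00  1.000000e+00]]
['image', 'z_map', 'fx', 'fy', 'cx', 'cy', 'world_from_camera']
press [([316.4, 279.4], 0.67), ([260.1, 199.3], 0.26)]
stop [([382.1, 226.3], 0.35)]
near_column [([272.5, 208.9], 0.56), ([258.4, 199.1], 0.44)]
cassette_center [([313.3, 304.1], 0.55)]
lever_grip [([303.7, 185.6], 0.91)]
lever [([306.1, 220.9], 0.96), ([312.4, 260.7], 0.51)]
platen [([315.5, 256.9], 0.9)]
spindle [([313.1, 206.7], 0.57), ([317.3, 311.3], 0.23)]
bead_jar [([287.8, 206.7], 0.89), ([315.4, 255.8], 0.58)]
plate [([229.7, 462.4], 0.61)]
tweezers [([351.5, 420.1], 0.9)]
petri_dish [([350.8, 199.2], 0.65)]
magnifier []
dropper []
beaker [([380.5, 226.0], 0.81)]
top 542.8083138764615 542.8083138764615 323.71872496972213 246.03991573983782
[[ 2.400000e-02  9.930000e-01 -1.160000e-01  4.137470e+02]

[... 231 characters left out ...]
m_camera']
press [([311.9, 255.9], 0.63)]
stop [([280.7, 251.0], 0.65)]
near_column [([311.4, 285.6], 0.81)]
cassette_center [([365.1, 260.1], 0.58)]
lever_grip [([256.2, 250.6], 0.93)]
lever [([300.4, 248.8], 0.69)]
platen [([317.8, 257.6], 0.91), ([185.7, 270.5], 0.5)]
spindle [([313.5, 250.0], 0.87), ([232.7, 173.7], 0.38)]
bead_jar [([185.0, 274.8], 0.57), ([307.0, 255.4], 0.19)]
plate [([484.1, 331.7], 0.89), ([281.3, 253.1], 0.71)]
tweezers [([461.1, 244.5], 0.58)]
petri_dish [([185.6, 201.6], 0.84)]
magnifier [([235.1, 319.3], 0.95)]
dropper [([163.6, 303.6], 0.79)]
beaker [([230.6, 179.6], 0.97)]
1.6 18.700000000000003 [ 2.28853303e-01  9.73460921e-01 -1.20606105e-05 -8.26403994e-06]
```

```bash
python3 - <<'E'
import cv2
a=cv2.imread("pics/top0.png");cv2.imwrite("pics/t1.png",cv2.resize(a[130:400,130:530],(800,540)))
a=cv2.imread("pics/side0.png");cv2.imwrite("pics/s1.png",cv2.resize(a[120:420,150:550],(800,600)))
E
```

```text
(no output)
```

View pics/t1.png

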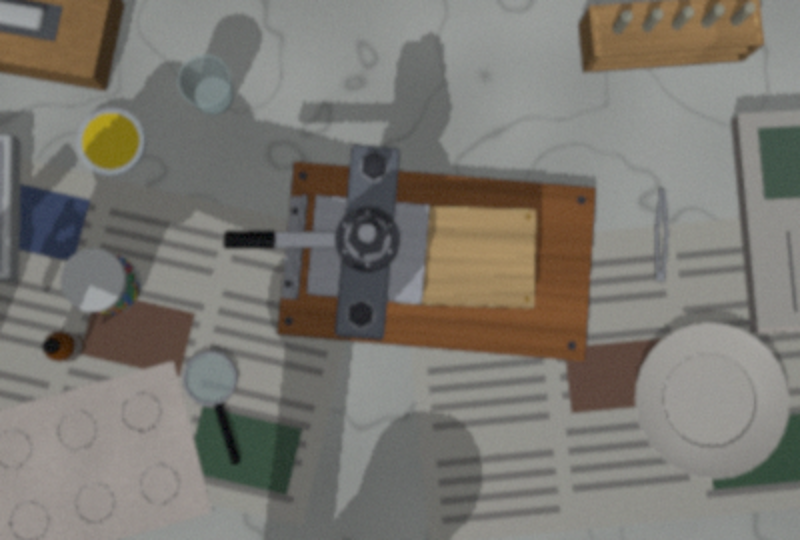

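View pics/s1.png

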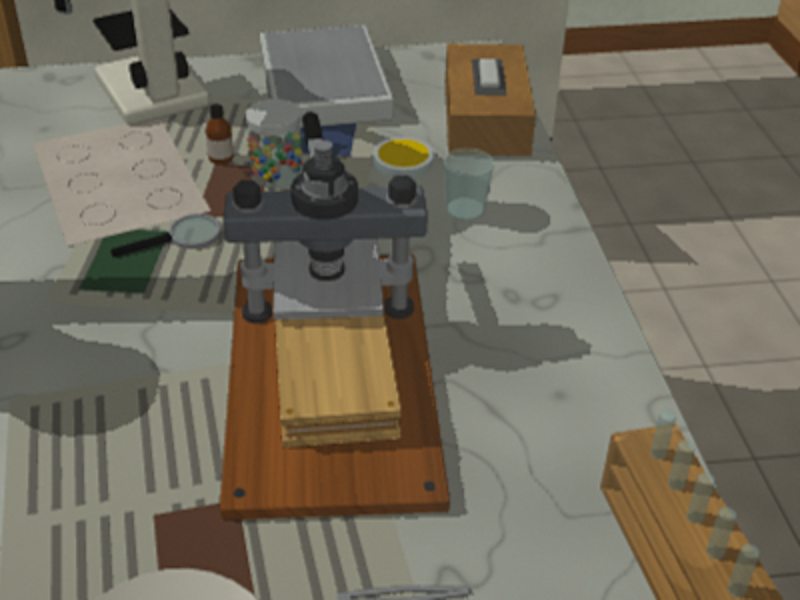

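```bash
cat > h.py <<'E'
import numpy as np, cv2
def load(f): return dict(np.load(f))
def ray(s,px,z):
    T=s["world_from_camera"];d=np.array([(px[0]-s["cx"])/s["fx"],-(px[1]-s["cy"])/s["fy"],-1.])
    w=T[:3,:3]@d;o=T[:3,3];return o+w*(z-o[2])/w[2]
def cloud(s):
    v,u=np.mgrid[0:480,0:640];d=s["z_map"].astype(float)
    P=np.stack([(u-s["cx"])/s["fx"]*d,-(v-s["cy"])/s["fy"]*d,-d],-1)
    W=P@s["world_from_camera"][:3,:3].T+s["world_from_camera"][:3,3];W[d==0]=np.nan;return W
E
python3 - <<'E'
from h import *
np.set_printoptions(precision=1,suppress=True)
for n in("top","side"):
    s=load(n+"0.npz");W=cloud(s)
    print(n,"depth valid",np.isfinite(W[...,2]).mean())
    if n=="top":
        N=ray(s,(130+361/2,130+315/2),218);F=ray(s,(130+375/2,130+165/2),218)
        G=ray(s,(255.5,250),213);S=ray(s,(130+367/2,130+235/2),270)
    else:
        N=ray(s,(150+247/2,120+193/2),218);F=ray(s,(150+402/2,120+188/2),218);G=ray(s,(303.7,185.6),202);S=ray(s,(150+322/2,120+147/2),268)
    print("near",N,"far",F,"dist",np.linalg.norm(F-N),"mid",(N+F)/2,"ang",np.arctan2(*(F-N)[1::-1]).round(3),"grip",G,"spin",S)
    X=W[...,0];Y=W[...,1];Z=W[...,2]
    # local depth patches
    m=(X>200)&(X<650)&(Y>-350)&(Y<300)
    for lo,hi in((12,28),(58,74),(75,95),(182,198),(205,215),(215,225),(255,280)):
        k=m&(Z>lo)&(Z<hi); print(lo,hi,k.sum(),np.nanmean(W[k],0) if k.any() else "")
    k=m&(Z>56)&(Z<74)&(Y<-20)
    pts=np.ascontiguousarray(W[k][:,:2]*1).astype(np.float32)
    r=cv2.minAreaRect(pts);print(k.sum(),r,cv2.boxPoints(r).tolist())
    k=m&(Z>12)&(Z<28);k=cv2.morphologyEx(k.astype(np.uint8),cv2.MORPH_OPEN,np.ones((3,3)))>0
    r=cv2.minAreaRect(W[k][:,:2].astype(np.float32));print("board",r,cv2.boxPoints(r).tolist())
E
```

```text
top depth valid 0.9959928385416666
near [464.9 -10.3 218. ] far [644.4 -22.3 218. ] dist 179.81902881347932 mid [554.7 -16.3 218. ] ang -0.067 grip [551.  122.9 213. ] spin [553.9 -15.6 270. ]
12 28 5906 [ 517.3 -145.2   20.6]
58 74 2647 [ 551.3 -160.1   66.7]
75 95 1407 [552.4 -15.6  88.3]
182 198 1223 [537.1 -13.2 190.6]
205 215 719 [553.3  42.8 211.3]
215 225 419 [545.7   0.7 217.6]
255 280 69 [555.2 -14.4 268.3]
2641 ((552.6875, -161.53042602539062), (147.6698455810547, 130.49966430664062), 89.43328857421875) [[486.7105712890625, -234.71636962890625], [617.203857421875, -236.00711059570312], [618.6644287109375, -88.344482421875], [488.171142578125, -87.05374145507812]]
board ((546.2214965820312, -108.82232666015625), (420.8290710449219, 232.5433349609375), 86.47399139404297) [[417.2290954589844, -311.6876220703125], [649.3322143554688, -325.98944091796875], [675.2138671875, 94.04296875], [443.11077880859375, 108.34478759765625]]
side depth valid 0.9958170572916667
near [467.5 -28.4 218. ] far [643.9 -38.8 218. ] dist 176.71314678041514 mid [555.7 -33.6 218. ] ang -0.059 grip [546.4 124.1 202. ] spin [555.1 -20.2 268. ]
12 28 6421 [ 525.7 -208.5   19.2]
58 74 3001 [ 550.6 -155.    65. ]
75 95 2078 [552.2 -28.9  86.2]
182 198 996 [541.1 -27.3 188.9]
205 215 548 [549.7   4.2 210.9]
215 225 176 [550.  -23.9 218. ]
255 280 72 [554.9 -19.3 264. ]
2975 ((551.4984130859375, -131.72317504882812), (218.45379638671875, 188.5291748046875), 88.40055847167969) [[454.2218322753906, -238.2764129638672], [642.6775512695312, -243.5386199951172], [648.7750244140625, -25.169937133789062], [460.31927490234375, -19.907730102539062]]
board ((551.90185546875, -13.6728515625), (617.8848876953125, 233.15817260742188), 86.51869201660156) [[416.77801513671875, -314.9661865234375], [649.5059204101562, -329.12420654296875], [687.0256958007812, 287.6204833984375], [454.29779052734375, 301.77850341796875]]
```

```bash
cat >> h.py <<'E'
from scipy.spatial.transform import Rotation as R
O=np.array([553.8,-15.5]);A=-0.063
ex=np.array([np.cos(A),np.sin(A)]);ey=np.array([-np.sin(A),np.cos(A)])
def P(x,y,z): return [*(O+x*ex+y*ey),z]
def quat(phi,flip=0):
    phi+=np.pi*flip
    x=np.array([np.cos(phi),np.sin(phi),0]);z=np.array([0,0,-1.]);return R.from_matrix(np.c_[x,np.cross(z,x),z]).as_quat().tolist()
def LP(q,z,r=143,flip=0):
    a=2.821-q;return P(r*np.cos(a),r*np.sin(a),z),quat(a+A,flip)
E
python3 - <<'E'
from workcell import bot
from h import *
np.set_printoptions(precision=2,suppress=True)
for f in(0,1):
    print("push",f,[bot.ik(P(2,y,z),quat(np.pi/2+A,f)) for y,z in((-246,380),(-246,28),(-98,28))])
    for q in(0.05,.8,1.2,1.8,2.45):
        for z in (186,300): print(f,q,z,bot.ik(*LP(q,z,flip=f)))
print(bot.get_time())
E
```

```text
push 0 [array([-0.65,  0.46,  0.82, -0.  ,  1.86, -0.58]), array([-0.65,  0.65,  1.45, -0.  ,  1.04, -0.58]), array([-0.41,  0.58,  1.58, -0.  ,  0.99, -0.35])]
0 0.05 186 [-0.17  0.1   1.79 -0.    1.25 -1.31]
0 0.05 300 [-0.17  0.03  1.57 -0.    1.54 -1.31]
0 0.8 186 [ 0.    0.3   1.55 -0.    1.3  -0.39]
0 0.8 300 [ 0.    0.24  1.33 -0.    1.57 -0.39]
0 1.2 186 [ 0.02  0.42  1.37 -0.    1.35  0.03]
0 1.2 300 [ 0.02  0.37  1.15 -0.    1.62  0.03]
0 1.8 186 [-0.02  0.59  1.11 -0.    1.44  0.59]
0 1.8 300 [-0.02  0.56  0.87 -0.    1.71  0.59]
0 2.45 186 [-0.13  0.71  0.91 -0.    1.52  1.13]
0 2.45 300 [-0.13  0.71  0.63 -0.    1.81  1.13]
push 1 [array([-0.65,  0.46,  0.82, -0.  ,  1.86,  2.56]), array([-0.65,  0.65,  1.45, -0.  ,  1.04,  2.56]), array([-0.41,  0.58,  1.58, -0.  ,  0.99,  2.79])]
1 0.05 186 [-0.17  0.1   1.79 -0.    1.25  1.83]
1 0.05 300 [-0.17  0.03  1.57 -0.    1.54  1.83]
1 0.8 186 [ 0.    0.3   1.55 -0.    1.3   2.76]
1 0.8 300 [ 0.    0.24  1.33 -0.    1.57  2.76]
1 1.2 186 None
1 1.2 300 None
1 1.8 186 [-0.02  0.59  1.11 -0.    1.44 -2.55]
1 1.8 300 [-0.02  0.56  0.87 -0.    1.71 -2.55]
1 2.45 186 [-0.13  0.71  0.91 -0.    1.52 -2.01]
1 2.45 300 [-0.13  0.71  0.63 -0.    1.81 -2.01]
1.6
```

```bash
python3 - <<'E'
from workcell import bot
from h import *
np.set_printoptions(precision=1,suppress=True)
q=quat(np.pi/2+A)
p=bot.get_position(); bot.movel([p[0],p[1],385],speed=250)
bot.goto(P(2,-250,385),q)
bot.movel(P(2,-250,28),speed=200)
print(bot.get_time(),bot.get_ft_force(),bot.get_position())
print(bot.movel(P(2,-215,28),speed=60,stop_force=20),bot.get_ft_force())
s=bot.snapshot("side");cv2.imwrite("pics/s2.png",cv2.resize(s["image"][120:420,150:550,::-1],(800,600)))
print(bot.get_time(),bot.get_position())
E
```

```text
7.2417 [ 0.3 -0.3  0. ] [ 540.4 -265.4   28.8]
False [-0.4  0.3  0.2]
8.025 [ 542.3 -230.4   28. ]
```

View pics/s2.png

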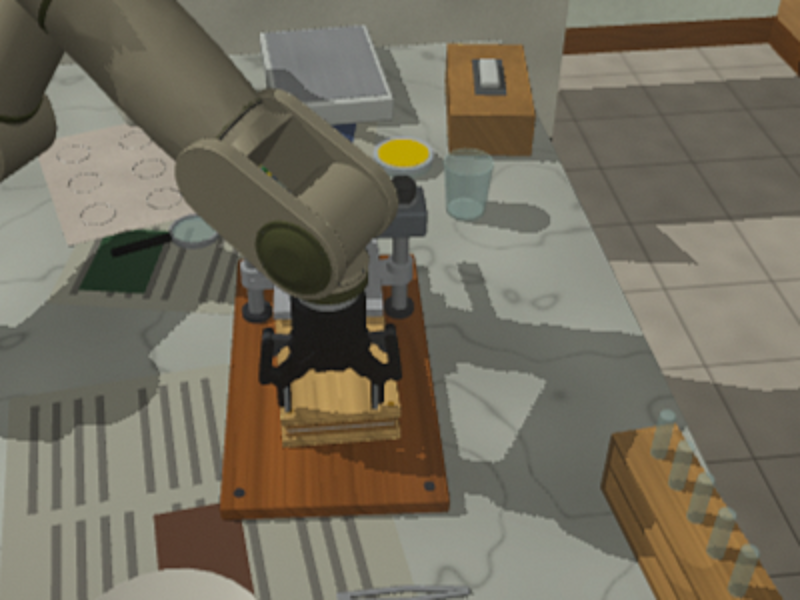

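```bash
python3 - <<'E'
from workcell import bot
from h import *
np.set_printoptions(precision=1,suppress=True)
s=load("side0.npz");T=np.linalg.inv(s["world_from_camera"])
def pr(p):
    c=T[:3,:3]@p+T[:3,3];u=s["cx"]+s["fx"]*c[0]/-c[2];v=s["cy"]-s["fy"]*c[1]/-c[2];return (u-150)*2,(v-120)*2
for x in(-45,2,45):
    for z in(28,41,66,100):print(x,z,np.array(pr(np.array(P(x+2,-215,z)))))
for c in ([487,-235],[617,-236]):
    for z in(20,66): print(c,z,np.array(pr(np.array([*c,z]))))
print(bot.get_position(),bot.get_joint_positions())
x=bot.snapshot("side");np.savez("side1.npz",**x);cv2.imwrite("pics/s3.png",cv2.resize(x["image"][240:400,220:420,::-1],(750,600)))
x=bot.snapshot("top");np.savez("top1.npz",**x);cv2.imwrite("pics/t3.png",cv2.resize(x["image"][130:400,130:530,::-1],(800,540)))
E
```

```text
-45 28 [290.3 436. ]
-45 41 [289.8 427.9]
-45 66 [288.7 412. ]
-45 100 [287.3 389.6]
2 28 [333.  434.6]
2 41 [332.8 426.4]
2 66 [332.4 410.5]
2 100 [331.7 388.1]
45 28 [372.1 433.3]
45 41 [372.1 425.1]
45 66 [372.2 409.2]
45 100 [372.3 386.8]
[487, -235] 20 [281.6 447. ]
[487, -235] 66 [279.5 418. ]
[617, -236] 20 [399.2 438. ]
[617, -236] 66 [400. 409.]
[ 542.3 -230.4   28. ] [-0.6  0.6  1.5 -0.   1.  -0.5]
```

View pics/s3.png

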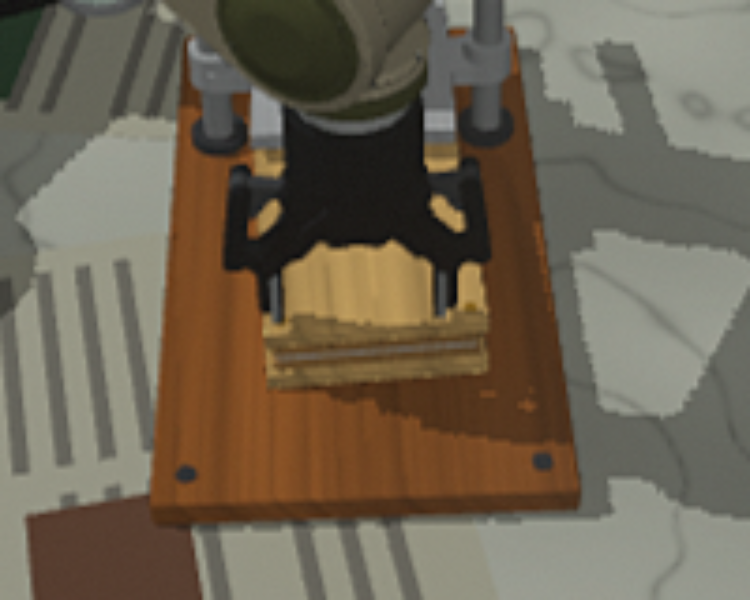

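View pics/t3.png

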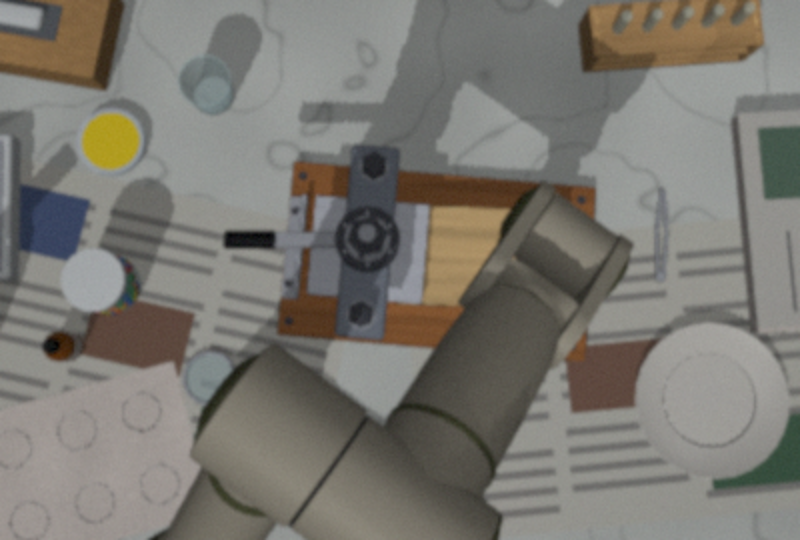

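```bash
python3 - <<'E'
from h import *
np.set_printoptions(precision=0,suppress=True,linewidth=200)
s=load("side1.npz");W=cloud(s);W0=cloud(load("side0.npz"))
for u in (292,293,294,337,338,339,340):
  print(u)
  for v in range(305,346,3): print(v,W[v,u],s["image"][v,u],W0[v,u])
E
```

```text
292
305 [ 495. -223.  125.] [25 24 21] [ 496. -162.   65.]
308 [ 495. -241.  134.] [28 26 23] [ 495. -170.   63.]
311 [ 494. -241.  126.] [26 26 21] [ 495. -178.   62.]
314 [ 494. -237.  113.] [65 66 64] [ 494. -191.   66.]
317 [ 494. -239.  105.] [77 78 76] [ 494. -197.   63.]
320 [ 493. -237.   95.] [75 77 75] [ 493. -209.   66.]
323 [ 493. -240.   89.] [90 86 76] [ 493. -217.   65.]
326 [ 492. -238.   78.] [151 125  80] [ 492. -222.   61.]
329 [ 492. -237.   68.] [145 117  71] [ 492. -233.   64.]
332 [ 491. -236.   57.] [100  78  47] [ 491. -234.   55.]
335 [ 491. -232.   43.] [160 125  72] [ 491. -232.   44.]
338 [ 490. -227.   29.] [155 126  75] [ 490. -231.   33.]
341 [ 490. -233.   25.] [98 80 49] [ 490. -235.   27.]
344 [ 490. -237.   21.] [121  71  31] [ 490. -237.   20.]
293
305 [ 497. -233.  135.] [25 23 21] [ 498. -163.   66.]
308 [ 497. -238.  131.] [26 25 22] [ 497. -171.   64.]
311 [ 496. -241.  125.] [25 24 22] [ 497. -180.   64.]
314 [ 496. -237.  112.] [89 92 90] [ 496. -190.   65.]
317 [ 496. -240.  106.] [86 90 88] [ 496. -200.   66.]
320 [ 495. -240.   97.] [89 9
[... 3740 characters left out ...]
3] [ 602. -183.   65.]
311 [ 594. -246.  119.] [28 26 22] [ 601. -192.   64.]
314 [ 594. -243.  108.] [22 19 17] [ 600. -200.   63.]
317 [ 594. -242.   97.] [25 22 21] [ 599. -210.   65.]
320 [ 594. -242.   88.] [17 14 15] [ 598. -217.   63.]
323 [ 597. -226.   62.] [144 117  67] [ 596. -226.   63.]
326 [ 595. -236.   64.] [116  94  57] [ 595. -239.   67.]
329 [ 595. -235.   54.] [107  82  48] [ 595. -237.   55.]
332 [ 596. -232.   41.] [106  96  83] [ 596. -231.   39.]
335 [ 596. -231.   30.] [112  89  52] [ 596. -234.   33.]
338 [ 596. -234.   24.] [115  93  57] [ 595. -241.   31.]
341 [ 595. -239.   20.] [80 47 24] [ 595. -238.   19.]
344 [ 594. -247.   19.] [83 52 26] [ 594. -246.   18.]
```

```bash
python3 - <<'E'
from workcell import bot
from h import *
np.set_printoptions(precision=0,suppress=True,linewidth=200)
bot.movel(P(2,-262,28),speed=150)
s=bot.snapshot("side");np.savez("side2.npz",**s);cv2.imwrite("pics/s4.png",cv2.resize(s["image"][240:400,220:420,::-1],(750,600),interpolation=cv2.INTER_CUBIC))
W=cloud(s)
for v in range(318,362,3): print(v,*[W[v,u] for u in(290,292,294)])
print(bot.get_time(),bot.get_position(),bot.get_grip_width())
E
```

```text
318 [nan nan nan] [ 493. -267.  132.] [ 497. -275.  139.]
321 [ 489. -269.  125.] [ 493. -268.  123.] [ 497. -285.  141.]
324 [ 488. -279.  127.] [ 492. -287.  135.] [ 496. -293.  141.]
327 [ 488. -288.  128.] [ 492. -288.  127.] [ 496. -285.  124.]
330 [ 488. -290.  121.] [ 492. -287.  118.] [ 496. -278.  108.]
333 [ 487. -280.  102.] [ 491. -288.  110.] [ 495. -284.  106.]
336 [ 487. -283.   97.] [ 491. -286.  100.] [ 495. -286.   99.]
339 [ 486. -280.   84.] [ 490. -287.   92.] [ 494. -289.   93.]
342 [ 486. -231.   20.] [ 490. -286.   81.] [ 494. -285.   80.]
345 [ 485. -239.   19.] [ 489. -238.   18.] [ 494. -239.   18.]
348 [ 485. -248.   21.] [ 489. -249.   21.] [ 493. -247.   18.]
351 [ 484. -255.   19.] [ 489. -258.   21.] [ 493. -255.   17.]
354 [ 484. -262.   17.] [ 488. -265.   20.] [ 492. -262.   17.]
357 [ 483. -272.   19.] [ 488. -273.   20.] [ 492. -274.   20.]
360 [ 483. -283.   22.] [ 487. -279.   17.] [nan nan nan]
8.6417 [ 539. -277.   28.] 85.4437755350594
```

View pics/s4.png

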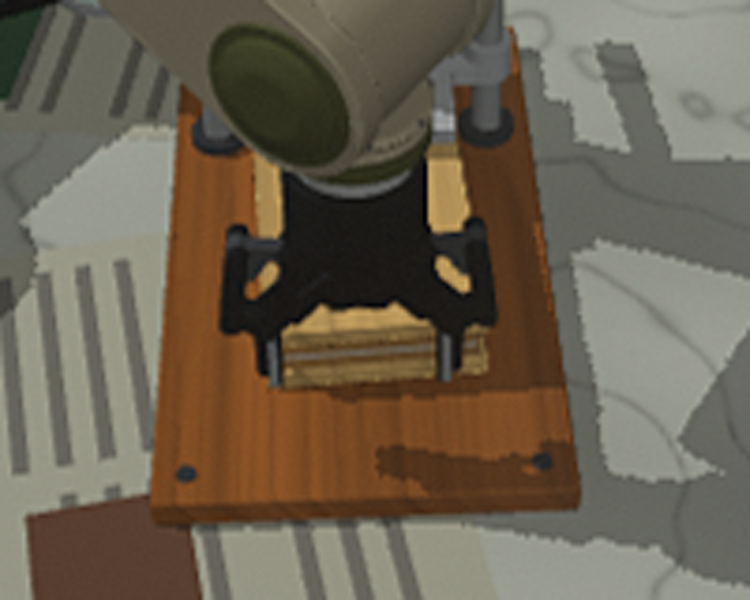

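```bash
python3 - <<'E'
from workcell import bot
from h import *
np.set_printoptions(precision=1,suppress=True,linewidth=200)
print(bot.movel(P(2,-262,3),speed=60,stop_force=6),bot.get_position(),bot.get_ft_force())
s=bot.snapshot("side");np.savez("side3.npz",**s);cv2.imwrite("pics/s5.png",cv2.resize(s["image"][240:400,220:420,::-1],(750,600),interpolation=cv2.INTER_CUBIC))
W=cloud(s)
for v in range(318,371,3): print(v,*[W[v,u] for u in(290,292,294)])
print(bot.get_time())
E
```

```text
False [ 539.3 -277.     2.9] [ 0.1 -0.2  1.2]
318 [ 489.3 -277.7  142.7] [ 493.3 -280.1  144.8] [ 497.2 -283.2  147.6]
321 [ 488.7 -210.8   65.1] [ 493.  -211.5   65.4] [ 497.4 -213.7   67.2]
324 [ 488.3 -217.7   63. ] [ 492.6 -222.1   67.1] [ 496.6 -266.5  113.1]
327 [ 488.  -265.3  104.1] [ 492.1 -266.2  104.5] [ 496.1 -274.1  112.4]
330 [ 487.6 -272.8  103.2] [ 491.7 -270.1   99.9] [ 495.7 -281.7  111.8]
333 [ 487.2 -279.5  101.6] [ 491.2 -284.2  106.3] [ 495.2 -288.   109.9]
336 [ 486.8 -288.1  102.1] [ 490.8 -285.5   98.8] [ 494.9 -284.2   96.9]
339 [ 486.4 -288.1   93.4] [ 490.4 -284.7   89.1] [ 494.5 -281.4   84.9]
342 [ 485.9 -280.1   75.5] [ 490.  -283.9   79.2] [ 494.1 -285.6   80.6]
345 [ 485.4 -282.1   68.5] [ 489.6 -289.2   76.1] [ 493.6 -287.1   73.2]
348 [ 485.  -280.7   57.7] [ 489.1 -285.4   62.7] [ 493.2 -285.    61.6]
351 [ 484.2 -253.5   17. ] [ 488.6 -254.4   17.5] [ 492.8 -284.7   52.1]
354 [ 483.9 -265.8   21.6] [ 488.1 -264.3   19.4] [ 492.4 -265.2   19.9]
357 [ 483.5 -271.4   18.5] [ 487.7 -272.4   19.2] [ 492.  -272.4   18.6]
360 [ 483.1 -281.5   20.8] [ 487.3 -280.2   18.8] [ 491.5 -281.6   19.9]
363 [ 482.7 -289.7   21.1] [ 486.9 -287.2   17.5] [ 491.1 -289.6   19.8]
366 [ 482.3 -296.    19.1] [ 486.5 -295.6   18. ] [ 490.7 -296.2   18.2]
369 [ 481.9 -305.6   21.3] [ 486.1 -302.2   16.5] [ 490.2 -304.4   18.7]
9.2583
```

View pics/s5.png

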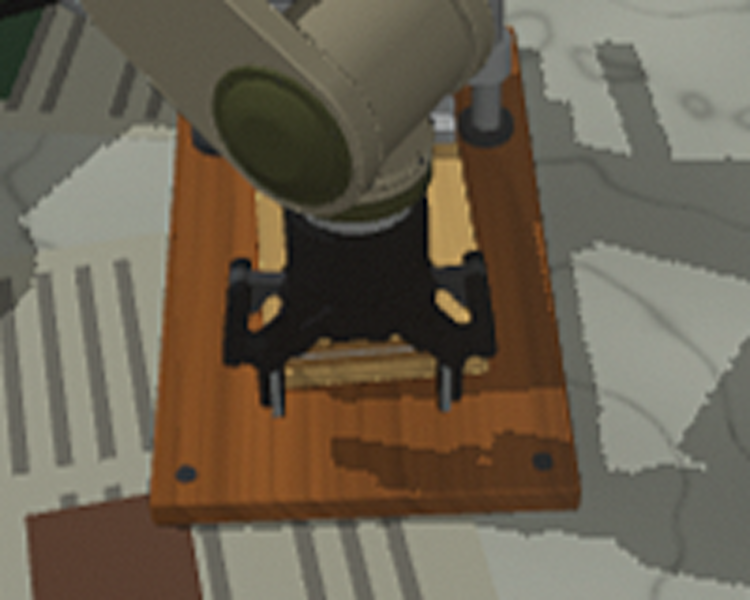

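```bash
python3 - <<'E'
from workcell import bot
from h import *
np.set_printoptions(precision=1,suppress=True,linewidth=200)
bot.movel(P(2,-262,0),speed=60)
print(bot.movel(P(2,-200,0),speed=60,stop_force=20),bot.get_position(),bot.get_ft_force())
s=bot.snapshot("side");np.savez("side4.npz",**s);cv2.imwrite("pics/s6.png",cv2.resize(s["image"][200:360,220:420,::-1],(750,600),interpolation=cv2.INTER_CUBIC))
print(bot.get_time())
E
```

```text
False [ 543.2 -215.2    0.1] [-0.5 -2.   1.1]
10.7417
```

View pics/s6.png

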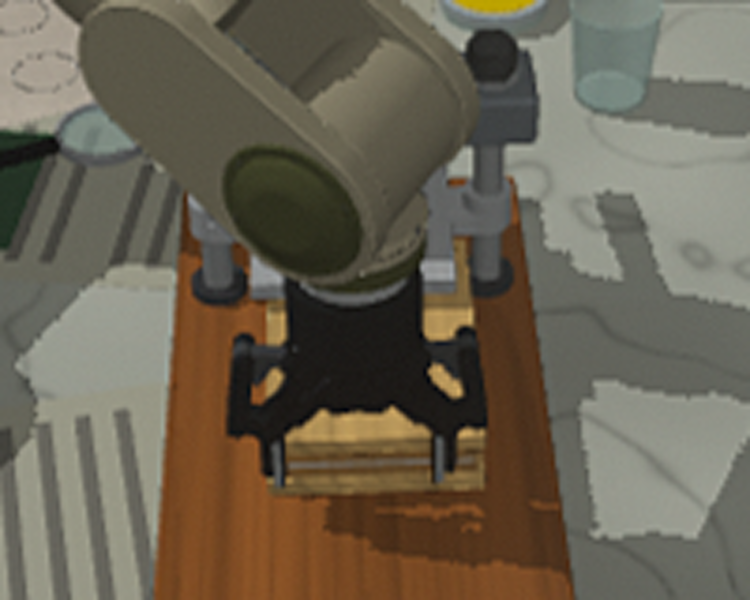

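```bash
python3 - <<'E'
from h import *
np.set_printoptions(precision=0,suppress=True,linewidth=200)
s=load("top1.npz");W=cloud(s);D=np.abs(s["z_map"]-load("top0.npz")["z_map"])>15
t=np.array([542.3,-230.4])
Q=W[D];rel=Q[:,:2]-t
px=rel@ex;py=rel@ey
for lo in range(60,600,30):
    k=(Q[:,2]>lo)&(Q[:,2]<=lo+30)&(np.abs(px)<250)
    if k.sum()>5: print(lo,k.sum(),"py",np.percentile(py[k],[1,99]),"px",np.percentile(px[k],[1,99]))
k=(Q[:,2]>90)&(py>20)
for x0 in range(-120,80,20):
    kk=k&(px>x0)&(px<x0+20)
    if kk.any(): print("x",x0,"max py",py[kk].max(),"z there",Q[kk][np.argmax(py[kk]),2])
S=cloud(load("side4.npz"));v,u=330,308
for v in range(290,322,3):print(v,S[v,300],S[v,308],S[v,314])
E
```

```text
60 26 py [ 50. 824.] px [-141.  248.]
90 8 py [299. 601.] px [-94. -24.]
180 10 py [ 52. 735.] px [-226.  107.]
300 96 py [-58.  86.] px [-56.  57.]
330 1524 py [-65.  69.] px [-52.  58.]
360 720 py [-54. 110.] px [-130.   45.]
390 1249 py [-26. 107.] px [-124.   -6.]
420 718 py [ 21. 130.] px [-147.  -60.]
450 942 py [ 36. 149.] px [-187.  -88.]
480 1094 py [ 54. 167.] px [-212. -117.]
510 1161 py [ 73. 176.] px [-241. -149.]
540 1137 py [ 92. 271.] px [-246. -145.]
570 1988 py [109. 336.] px [-249. -142.]
x -120 max py 233.45699380765464 z there 186.5203781159496
x -100 max py 566.689161976835 z there 111.2619134569834
x -80 max py 602.8044182995382 z there 114.36297387293598
x -60 max py 563.2931862211074 z there 113.56047675526429
x -40 max py 572.1172214206315 z there 112.49673345363612
x -20 max py 327.0783308250797 z there 209.06083171585624
x 0 max py 237.88272796125062 z there 240.3179700488156
x 20 max py 67.15275407972727 z there 328.32597062962236
x 40 max py 234.5962364773136 z there 193.35198389690981
x 60 max py 216.57268815735554 z there 190.9224157530225
290 [ 513. -238.  180.] [ 529. -248.  187.] [ 540. -255.  192.]
293 [ 513. -239.  172.] [ 529. -247.  178.] [ 540. -254.  183.]
296 [ 513. -224.  150.] [ 528. -249.  172.] [ 540. -254.  175.]
299 [ 513. -224.  141.] [ 528. -248.  163.] [ 540. -253.  166.]
302 [ 512. -226.  135.] [ 528. -234.  141.] [ 541. -226.  132.]
305 [ 512. -210.  110.] [ 528. -235.  133.] [ 541. -231.  128.]
308 [ 512. -227.  118.] [ 528. -226.  115.] [ 541. -227.  115.]
311 [ 511. -232.  115.] [ 530. -184.   65.] [ 543. -187.   66.]
314 [ 512. -190.   63.] [ 529. -193.   64.] [ 542. -197.   66.]
317 [ 511. -199.   63.] [ 529. -204.   66.] [ 542. -204.   65.]
320 [ 511. -202.   56.] [ 528. -203.   56.] [ 542. -204.   55.]
```

```bash
cat >> h.py <<'E'
OFF=48.
def tilt(t,phi=np.pi/2+A):
    h=np.array([np.cos(phi),np.sin(phi),0]);up=np.array([0,0,1.])
    z=np.sin(t)*h-np.cos(t)*up;x=np.cos(t)*h+np.sin(t)*up
    return R.from_matrix(np.c_[x,np.cross(z,x),z]).as_quat().tolist(),z
def tiptcp(p,z): return (np.array(p)+OFF*z).tolist()
E
python3 - <<'E'
from workcell import bot
from h import *
np.set_printoptions(precision=2,suppress=True,linewidth=200)
for t in(0,.2,.3):
    q,z=tilt(t)
    for y in(-235,-170,-99): print(t,y,bot.ik(tiptcp(P(0,y,42),z),q))
E
```

```text
0 -235 [-0.63  0.68  1.49 -0.    0.97 -0.57]
0 -170 [-0.53  0.65  1.56 -0.    0.94 -0.47]
0 -99 [-0.42  0.62  1.6  -0.    0.91 -0.35]
0.2 -235 [-0.7   0.73  1.43  0.18  1.12 -0.72]
0.2 -170 [-0.61  0.68  1.51  0.2   1.06 -0.65]
0.2 -99 [-0.5   0.65  1.58  0.21  1.01 -0.56]
0.3 -235 [-0.73  0.75  1.39  0.25  1.2  -0.78]
0.3 -170 [-0.64  0.7   1.49  0.28  1.13 -0.72]
0.3 -99 [-0.53  0.67  1.56  0.3   1.07 -0.64]
```

```bash
python3 - <<'E'
from workcell import bot
from h import *
np.set_printoptions(precision=1,suppress=True,linewidth=200)
q,z=tilt(.25)
bot.movel(P(2,-222,0),speed=150)
bot.movel(tiptcp(P(1,-222,46),z),speed=120,rot=q)
print(bot.movel(tiptcp(P(1,-135,46),z),speed=70,stop_force=20),bot.get_position(),bot.get_ft_force())
s=bot.snapshot("side");np.savez("side5.npz",**s);cv2.imwrite("pics/s7.png",cv2.resize(s["image"][180:340,220:420,::-1],(750,600),interpolation=cv2.INTER_CUBIC))
s=bot.snapshot("top");np.savez("top5.npz",**s);cv2.imwrite("pics/t7.png",cv2.resize(s["image"][180:330,230:430,::-1],(800,600),interpolation=cv2.INTER_CUBIC))
print(bot.get_time())
E
```

```text
True [ 542.8 -199.7   -0.6] [-0.4 -1.2  0.9]
12.125
```

View pics/s7.png

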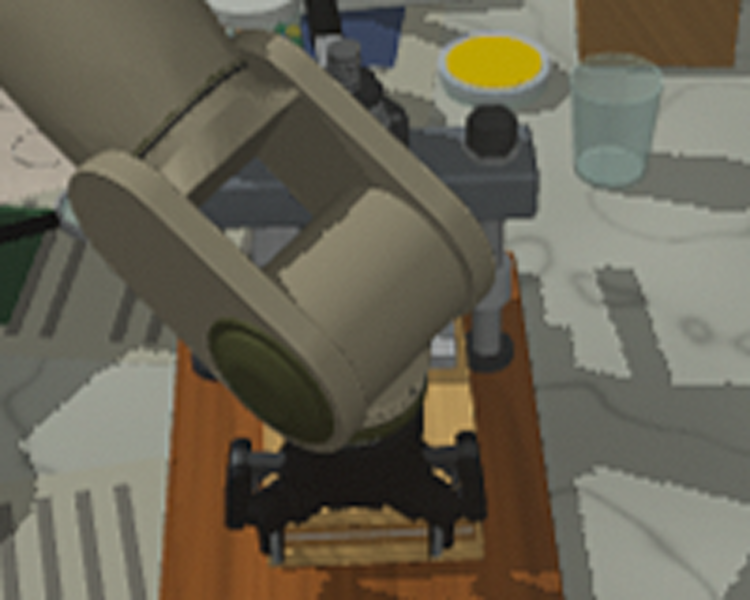

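View pics/t7.png

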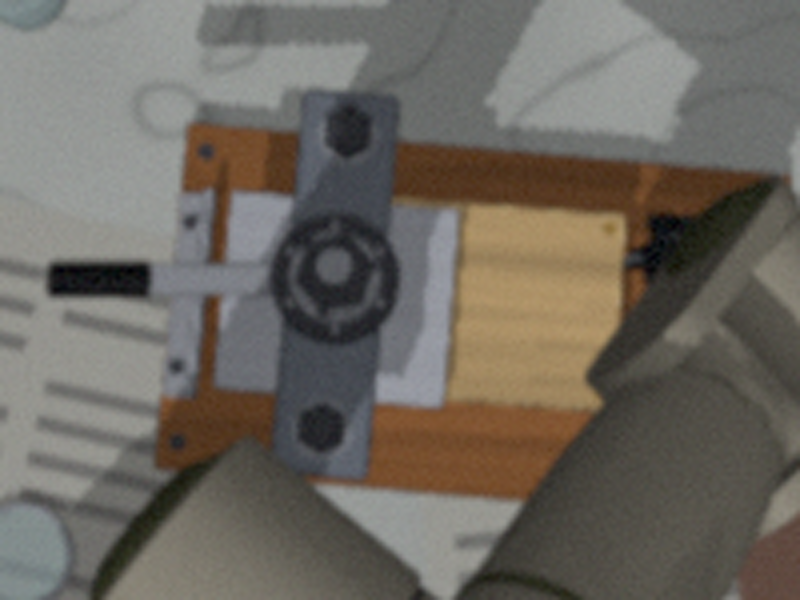

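```bash
python3 - <<'E'
from workcell import bot
from h import *
np.set_printoptions(precision=1,suppress=True,linewidth=200)
q,z=tilt(.25)
for sp in(40,40,40):
    r=bot.movel(tiptcp(P(0,-120,46),z),speed=sp,stop_force=28)
    print(r,bot.get_position(),bot.get_ft_force(),bot.get_time())
    if not r: break
s=bot.snapshot("side");np.savez("side5.npz",**s);cv2.imwrite("pics/s8.png",cv2.resize(s["image"][180:340,220:420,::-1],(750,600),interpolation=cv2.INTER_CUBIC))
s=bot.snapshot("top");np.savez("top5.npz",**s);cv2.imwrite("pics/t8.png",cv2.resize(s["image"][180:330,230:430,::-1],(800,600),interpolation=cv2.INTER_CUBIC))
print(bot.get_time())
E
```

```text
False [ 546.2 -124.2   -0.8] [-4.9 -4.5 -0.5] 14.2167
14.3167
```

View pics/s8.png

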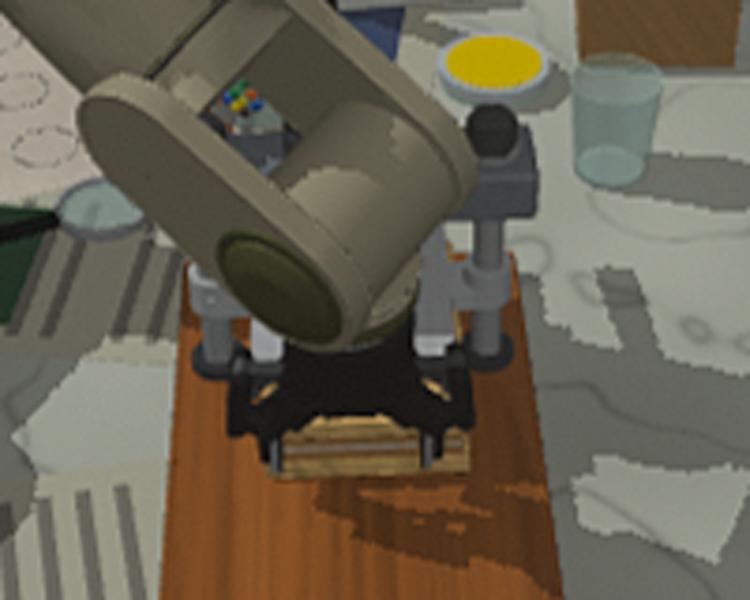

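View pics/t8.png

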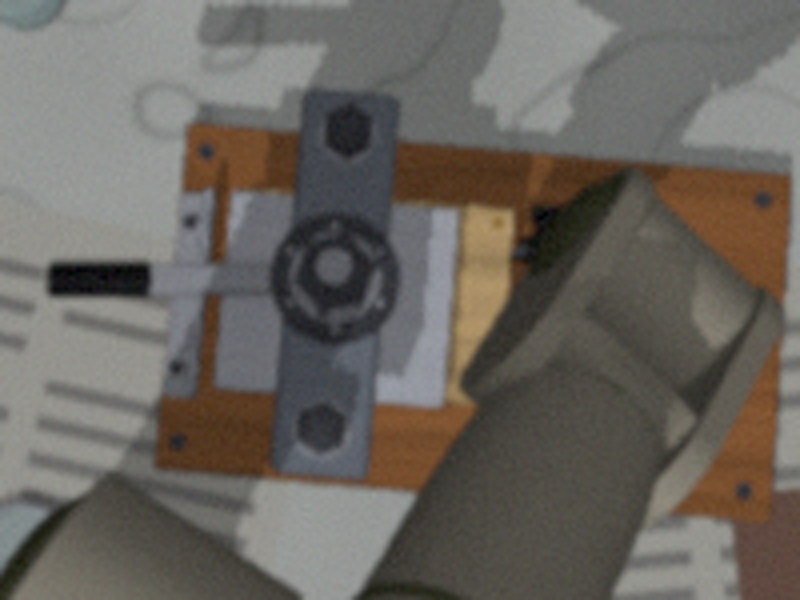

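```bash
python3 - <<'E'
from workcell import bot
from h import *
np.set_printoptions(precision=1,suppress=True,linewidth=200)
s=load("side5.npz")
for p in((291.5,307.5),(345.3,305.9)):
    r=ray(s,p,20)[:2]-O; print(r@ex,r@ey)
q,z=tilt(.25)
r=bot.movel(tiptcp(P(-3,-104,46),z),speed=40,stop_force=25);print(r,bot.get_position(),bot.get_ft_force())
if not r:
    r=bot.movel(tiptcp(P(-3,-92,46),z),speed=20,stop_force=15);print(r,bot.get_position(),bot.get_ft_force())
p=(np.array(bot.get_position())-48*z)[:2]-O;print(p@ex,p@ey,bot.get_time())
s=bot.snapshot("side");np.savez("side6.npz",**s);cv2.imwrite("pics/s9.png",cv2.resize(s["image"][180:340,220:420,::-1],(750,600),interpolation=cv2.INTER_CUBIC))
E
```

```text
-52.665335455488496 -111.84106786758332
74.68326868399461 -112.34484512467738
False [ 545.  -107.    -0.4] [-0.3  0.1  0.3]
True [ 546.2 -101.9   -0.4] [ 1.  -3.6  2.1]
-2.124528638369952 -98.59126217534518 15.3083
```

View pics/s9.png

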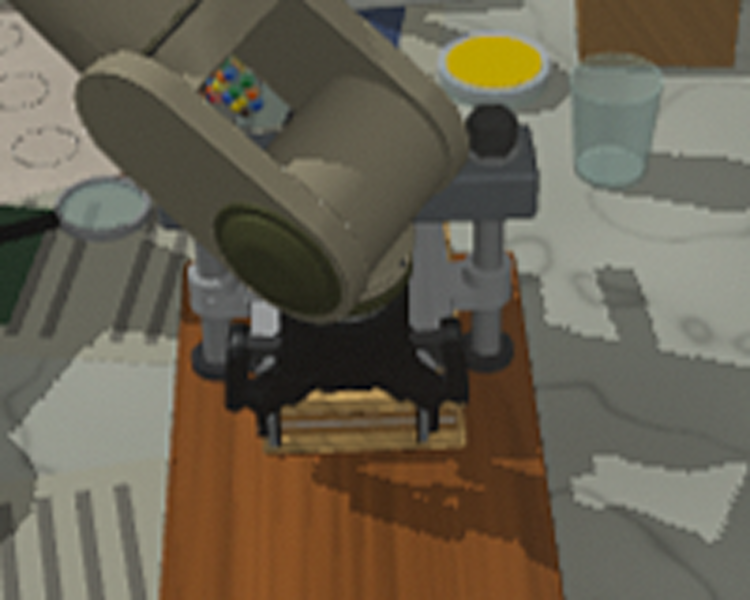

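```bash
python3 - <<'E'
from workcell import bot
from h import *
np.set_printoptions(precision=1,suppress=True,linewidth=200)
s=load("side6.npz")
for p in((290.7,300.5),(344.3,298.9)):
    r=ray(s,p,20)[:2]-O; print(r@ex,r@ey)
W=cloud(s)
for u in (305,310,315,320,325,338,341):
    c=W[280:305,u]; k=(c[:,2]>30)&(c[:,2]<60);m=c[k].mean(0);r=m[:2]-O;print(u,k.sum(),r@ex,r@ey,m[2])
q,z=tilt(.25)
for t in (0,):
    r=bot.movel(tiptcp(P(-3,-92,46),z),speed=20,stop_force=15);print(r,bot.get_position(),bot.get_ft_force())
p=(np.array(bot.get_position())-48*z)[:2]-O;print(p@ex,p@ey,bot.get_time())
E
```

```text
-54.883992478917726 -88.01658952693218
73.94193987836125 -88.47544719057687
305 11 -19.837607384842705 -86.53237772504562 41.57534555257823
310 10 -7.9163368685647715 -85.75948394088115 41.95727313330677
315 8 3.978719294476472 -85.90913495966913 41.587663910294566
320 8 15.88095636900778 -85.95424458459017 41.111434901650966
325 9 27.82796386799177 -85.27451672377241 41.56672724890099
338 9 58.904578011967835 -84.30963578160868 39.325668232699414
341 9 65.8686217996086 -87.26424009201884 41.407694605539305
True [ 546.3 -102.1   -0.5] [-0.3 -2.8  2.7]
-2.022876426312045 -98.79841042795982 15.6
```

```bash
python3 - <<'E'
from workcell import bot
from h import *
np.set_printoptions(precision=1,suppress=True,linewidth=200)
q,z=tilt(.25)
bot.movel(tiptcp(P(-3,-150,50),z),speed=200)
bot.movel(tiptcp(P(-3,-190,400),z),speed=350)
s=bot.snapshot("top");np.savez("top7.npz",**s);cv2.imwrite("pics/t9.png",cv2.resize(s["image"][180:330,230:430,::-1],(800,600),interpolation=cv2.INTER_CUBIC))
bot.goto(*LP(1.15,330))
bot.move_gripper(38)
bot.movel(LP(1.15,220)[0],speed=250)
s=bot.snapshot("side");np.savez("side7.npz",**s);cv2.imwrite("pics/s10.png",cv2.resize(s["image"][60:360,150:550,::-1],(800,600),interpolation=cv2.INTER_CUBIC))
s=bot.snapshot("top");np.savez("top8.npz",**s);cv2.imwrite("pics/t10.png",cv2.resize(s["image"][180:330,230:430,::-1],(800,600),interpolation=cv2.INTER_CUBIC))
print(bot.get_time(),bot.get_position(),bot.get_ft_force(),bot.get_grip_width())
E
```

```text
19.7 [549.4 127.4 222.1] [ 1.2 -0.2 -0.8] 37.916206886211135
```

View pics/t9.png

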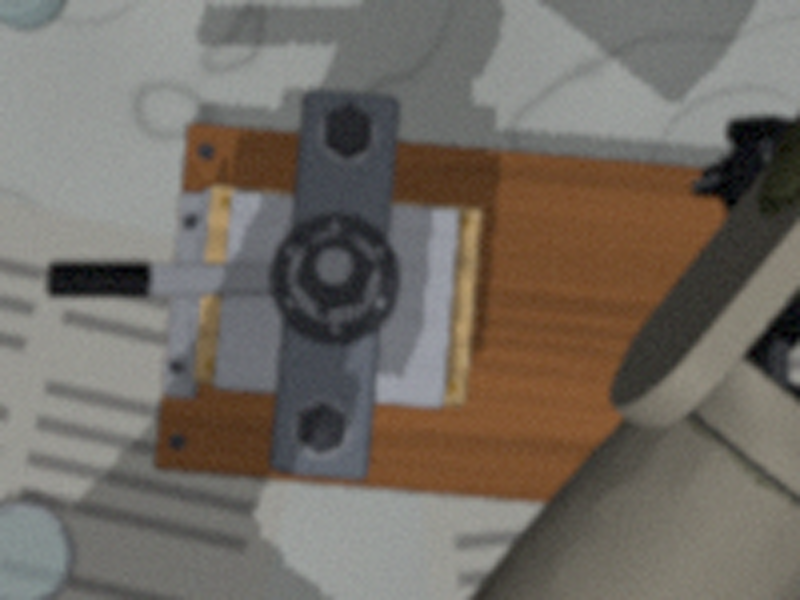

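View pics/s10.png

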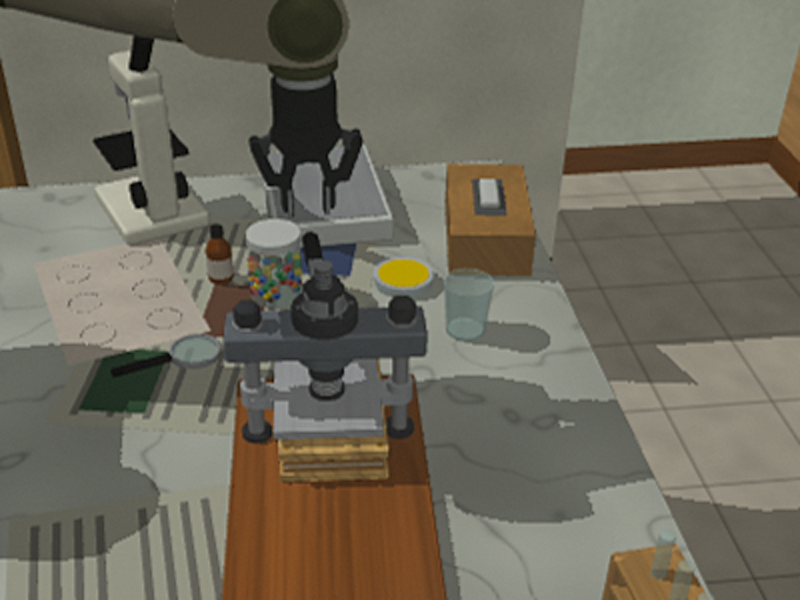

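View pics/t10.png

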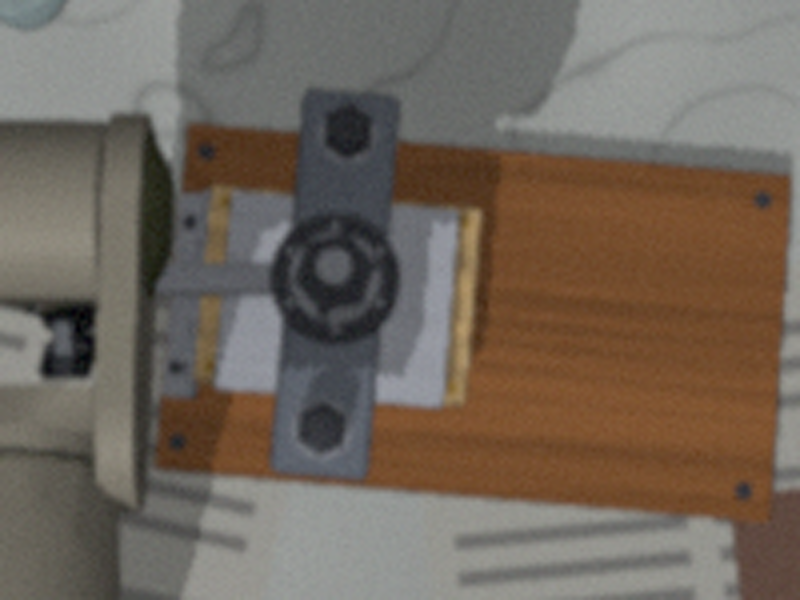

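```bash
python3 - <<'E'
from h import *
np.set_printoptions(precision=0,suppress=True,linewidth=220)
s=load("side7.npz");W=cloud(s);I=s["image"]
cv2.imwrite("pics/s11.png",cv2.resize(I[130:210,270:340,::-1],(700,800)[:2][::1] if 0 else (525,600),interpolation=cv2.INTER_CUBIC))
for v in range(140,190,3): print(v,*[W[v,u] for u in(288,293,296,310,313,316)])
E
```

```text
140 [525. 707.  43.] [525. 114. 335.] [532. 110. 337.] [565. 112. 334.] [572. 114. 332.] [625. 692.  44.]
143 [524. 681.  44.] [524. 103. 333.] [531. 108. 330.] [564. 106. 329.] [572. 107. 328.] [623. 672.  42.]
146 [522. 653.  46.] [524. 110. 322.] [531. 110. 321.] [600. 648.  44.] [572. 116. 315.] [580. 130. 308.]
149 [512. 122. 308.] [524. 114. 311.] [549. 625.  47.] [597. 620.  47.] [572. 116. 308.] [579. 116. 307.]
152 [512. 119. 302.] [523. 114. 304.] [548. 611.  43.] [596. 598.  47.] [572. 116. 300.] [579. 116. 299.]
155 [519. 591.  44.] [523. 108. 299.] [547. 588.  44.] [595. 584.  42.] [572. 119. 290.] [579. 123. 287.]
158 [518. 564.  47.] [523. 119. 285.] [545. 565.  45.] [593. 561.  44.] [572. 121. 281.] [579. 118. 282.]
161 [518. 550.  43.] [522. 119. 277.] [530. 114. 279.] [591. 540.  43.] [571. 116. 275.] [579. 119. 273.]
164 [517. 528.  44.] [522. 120. 268.] [529. 112. 272.] [589. 516.  46.] [571. 119. 265.] [578. 117. 266.]
167 [516. 503.  46.] [532. 504.  44.] [529. 113. 263.] [588. 494.  47.] [571. 118. 257.] [607. 491.  47.]
170 [513. 374. 108.] [531. 488.  42.] [541. 484.  44.] [586. 482.  42.] [596. 477.  45.] [606. 480.  42.]
173 [512. 354. 110.] [527. 349. 111.] [536. 352. 109.] [585. 465.  41.] [595. 469.  38.] [605. 469.  37.]
176 [511. 332. 112.] [526. 337. 108.] [535. 333. 110.] [585. 464.  30.] [595. 468.  27.] [605. 474.  23.]
179 [510. 312. 113.] [525. 313. 112.] [534. 310. 113.] [584. 464.  19.] [595. 469.  15.] [605. 470.  14.]
182 [510. 307. 106.] [524. 300. 109.] [533. 311. 102.] [585. 472.   3.] [594. 460.   9.] [604. 471.   2.]
185 [509. 294. 104.] [524. 299. 100.] [533. 309.  93.] [583. 457.   1.] [593. 455.   1.] [603. 458.  -2.]
188 [509. 300.  90.] [523. 297.  91.] [532. 305.  85.] [561. 100. 208.] [592. 440.  -2.] [601. 436.   0.]
```

View pics/s11.png

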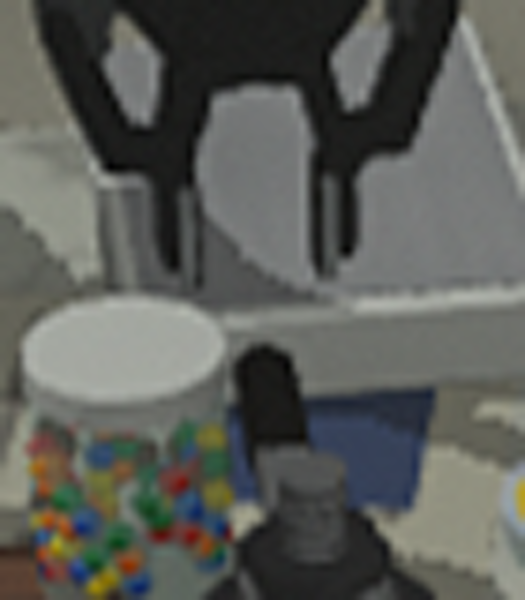

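```bash
cat >> h.py <<'E'
def stroke(bot,q0,q1,z=155,speed=120,sf=20,step=.3):
    n=max(1,int(np.ceil(abs(q1-q0)/step)));F=[]
    for q in np.linspace(q0,q1,n+1)[1:]:
        p,r=LP(q,z);h=bot.movel(p,speed=speed,rot=r,stop_force=sf)
        f=np.array(bot.get_ft_force());a=2.821-q+A
        F.append((round(float(q),2),round(float(f@[np.sin(a),-np.cos(a),0]),1)))
        if h: print("STOP",q,f,bot.get_position());break
    print(F,round(bot.get_time(),1))
E
python3 - <<'E'
from workcell import bot
from h import *
np.set_printoptions(precision=1,suppress=True,linewidth=200)
print(bot.movel(LP(1.15,155)[0],speed=80,stop_force=8),bot.get_ft_force(),bot.get_position())
s=bot.snapshot("side");cv2.imwrite("pics/s12.png",cv2.resize(s["image"][130:250,240:400,::-1],(800,600),interpolation=cv2.INTER_CUBIC))
stroke(bot,1.15,1.6)
s=bot.snapshot("side");cv2.imwrite("pics/s13.png",cv2.resize(s["image"][130:250,240:400,::-1],(800,600),interpolation=cv2.INTER_CUBIC))
E
```

```text
False [-0.2  0.6 -0.2] [548.8 127.4 155.6]
[(1.38, -0.4), (1.6, -1.1)] 21.5
```

View pics/s12.png

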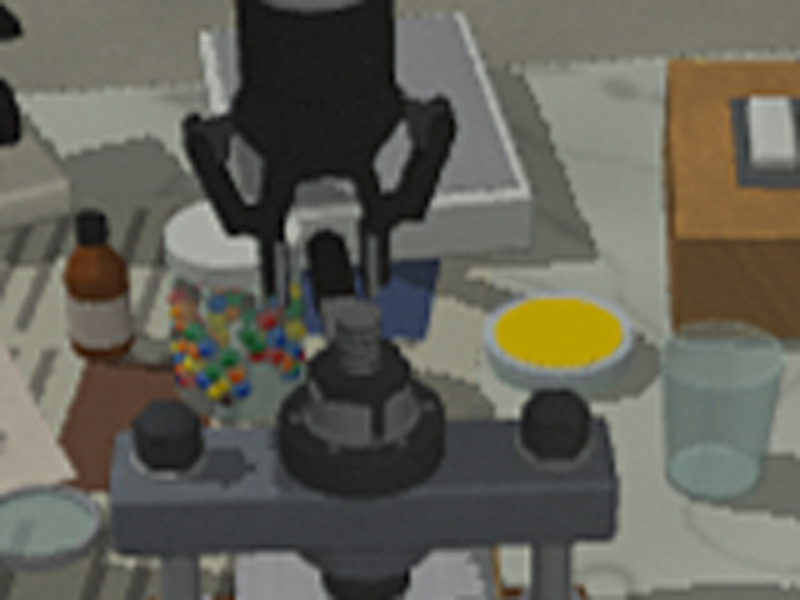

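View pics/s13.png

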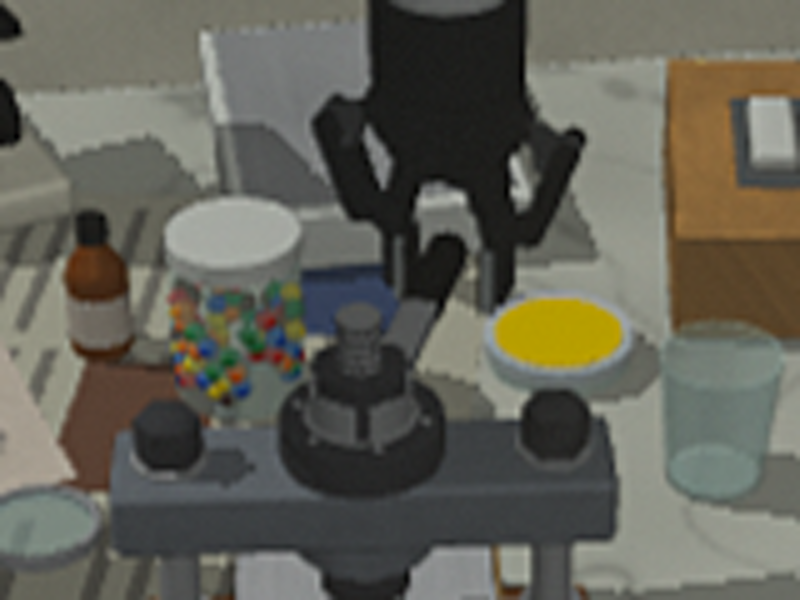

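```bash
python3 - <<'E'
from workcell import bot
from h import *
np.set_printoptions(precision=1,suppress=True,linewidth=200)
stroke(bot,1.6,2.42)
stroke(bot,2.42,0.06,speed=160,sf=12)
for n in("side","top"):
    s=bot.snapshot(n);np.savez(n+"9.npz",**s);cv2.imwrite(f"pics/{n}9.png",cv2.resize(s["image"][130:290,210:420,::-1],(780,594),interpolation=cv2.INTER_CUBIC))
print(bot.get_ft_force())
E
```

```text
[(1.87, -1.1), (2.15, -1.0), (2.42, -1.3)] 23.0
[(2.12, -0.7), (1.83, -0.6), (1.53, -0.4), (1.24, -0.8), (0.95, -0.5), (0.65, 0.2), (0.35, -0.4), (0.06, 0.5)] 26.6
[ 0.4  0.2 -0.5]
```

View pics/side9.png

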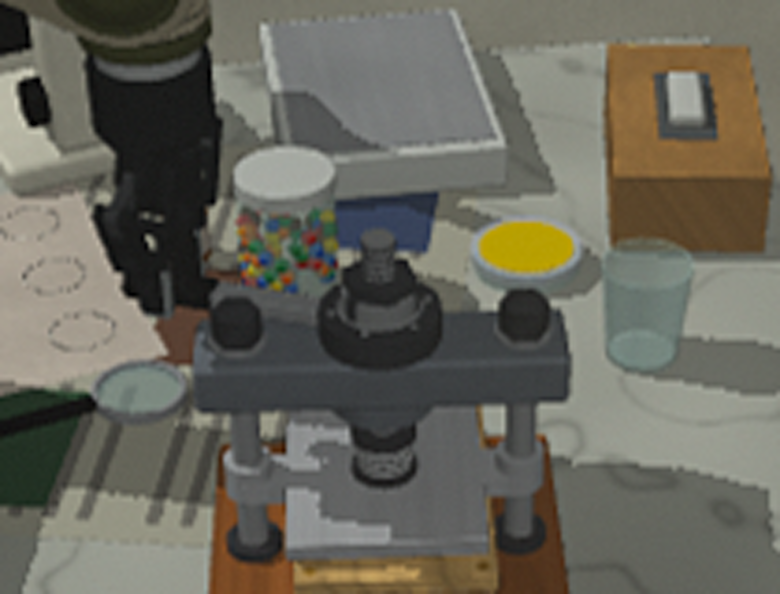

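View pics/top9.png

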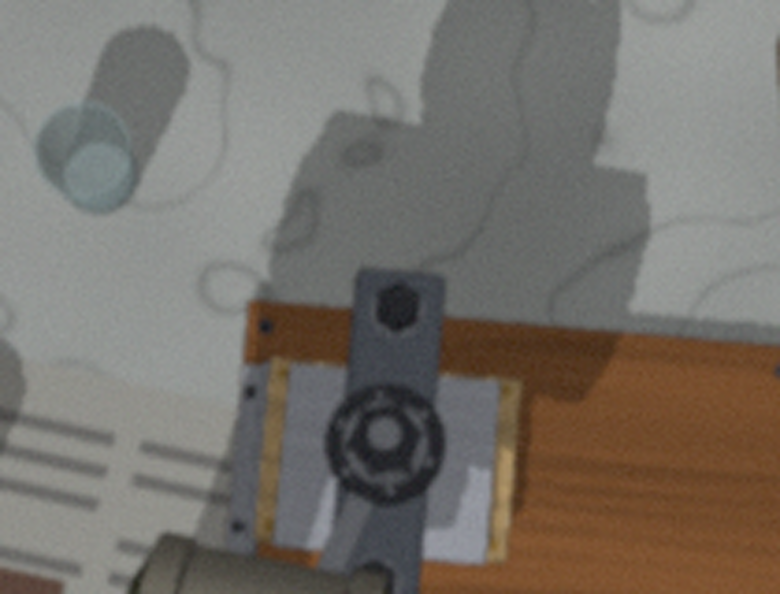

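```bash
cat >> h.py <<'E'
def heights(s,name):
    W=cloud(s);r=W[...,:2]-O;x=r@ex;y=r@ey;Z=W[...,2]
    k=(np.hypot(x,y)<9)&(Z>240)&(Z<290);sp=np.nanmedian(Z[k])
    k=(np.abs(x)<58)&(y<-40)&(y>-70)&(Z>70)&(Z<100);pl=np.nanmedian(Z[k]);n1=k.sum()
    k=(np.abs(x-5)<50)&(y<-80)&(y>-86)&(Z>50)&(Z<75);ca=np.nanmedian(Z[k])
    k=(np.abs(x)<120)&(np.abs(y)<28)&(np.abs(x)>50)&(Z>180)&(Z<198);ch=np.nanmedian(Z[k])
    print(name,"spindle",sp,"platen",pl,n1,"cassette",ca,k.sum(),"crosshead",ch)
E
python3 - <<'E'
from h import *
for f in("top0","top7","top8","top9","side0","side7","side9"): heights(load(f+".npz"),f)
E
```

```text
top0 spindle 268.35515303821035 platen 88.85024135005301 510 cassette 66.79130865871366 1015 crosshead 190.84692464891214
top7 spindle 268.45949438602406 platen 89.01703315392831 510 cassette 66.40961816233039 1019 crosshead 190.6249353639996
top8 spindle 267.618852831994 platen 89.04380822607607 508 cassette 66.9721952243583 1006 crosshead 190.5520522173431
top9 spindle 264.9236880156201 platen 85.26324067585415 509 cassette 66.95828301378174 805 crosshead 190.5748410392871
side0 spindle 264.10262901004705 platen 87.03930937345172 399 cassette 65.14156223362852 682 crosshead 188.8559818597036
side7 spindle 262.79051822815353 platen 86.91806340852497 395 cassette 64.86030290839062 687 crosshead 189.00259100496396
side9 spindle 257.93739382763874 platen 83.33250191271674 398 cassette 64.95879625462408 680 crosshead 188.83920183687934
```

```bash
python3 - <<'E'
from workcell import bot
from h import *
np.set_printoptions(precision=1,suppress=True,linewidth=200)
stroke(bot,0.06,2.42)
stroke(bot,2.42,0.06,speed=160,sf=12)
for n in("side","top"):
    s=bot.snapshot(n);np.savez(n+"10.npz",**s);heights(s,n);cv2.imwrite(f"pics/{n}10.png",cv2.resize(s["image"][130:290,210:420,::-1],(780,594),interpolation=cv2.INTER_CUBIC))
E
```

```text
[(0.35, -0.9), (0.65, -0.6), (0.95, -0.6), (1.24, -0.2), (1.53, -1.1), (1.83, -0.1), (2.12, -0.9), (2.42, -0.9)] 30.7
[(2.12, -0.8), (1.83, 0.1), (1.53, -1.6), (1.24, -0.3), (0.95, 0.3), (0.65, 0.4), (0.35, -0.1), (0.06, 0.4)] 34.2
side spindle 254.38335023722095 platen 79.0684819173307 403 cassette 65.61597284556808 690 crosshead 188.9752858470183
top spindle 257.4852923768983 platen 80.57237064002084 503 cassette 66.53485467039945 797 crosshead 190.8011852072334
```

View pics/side10.png

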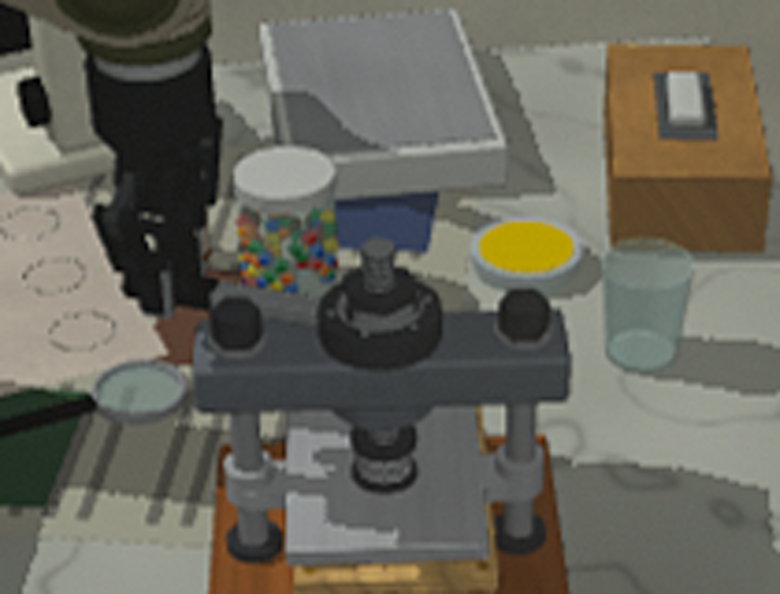

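```bash
python3 - <<'E'
from workcell import bot
from h import *
np.set_printoptions(precision=1,suppress=True,linewidth=200)
stroke(bot,0.06,1.2)
stroke(bot,1.2,0.06,speed=160,sf=12)
p=LP(0.1,155);bot.movel(p[0],rot=p[1],speed=60)   # ease off the grip
bot.movel(LP(0.1,330)[0],speed=200)
bot.goto([300,330,380],quat(2.7))
for n in("side","top"):
    s=bot.snapshot(n);np.savez(n+"11.npz",**s);heights(s,n);cv2.imwrite(f"pics/{n}11.png",cv2.resize(s["image"][130:290,210:420,::-1],(780,594),interpolation=cv2.INTER_CUBIC))
    for t in("lever_grip","cassette_center"):print(t,[(np.round(d["pixel"],1).tolist(),round(d["score"],2)) for d in bot.place_of(n,t)[:2]])
print(bot.get_time(),bot.get_ft_force())
E
```

```text
[(0.34, -1.1), (0.63, -1.7), (0.92, -2.2), (1.2, -1.8)] 36.3
[(0.92, 0.3), (0.63, 0.1), (0.34, 1.0), (0.06, 0.8)] 38.0
side spindle 252.24528661273172 platen 79.06364312870403 399 cassette 65.19133854933455 680 crosshead 189.0383865669599
lever_grip [([259.3, 209.2], 0.57)]
cassette_center []
top spindle 254.7130875349951 platen 80.79510028443542 503 cassette 66.45215155250594 928 crosshead 190.63244676047316
lever_grip [([292.1, 305.1], 0.92)]
cassette_center []
40.7917 [-0.2 -0.8  0.2]
```

View pics/side11.png

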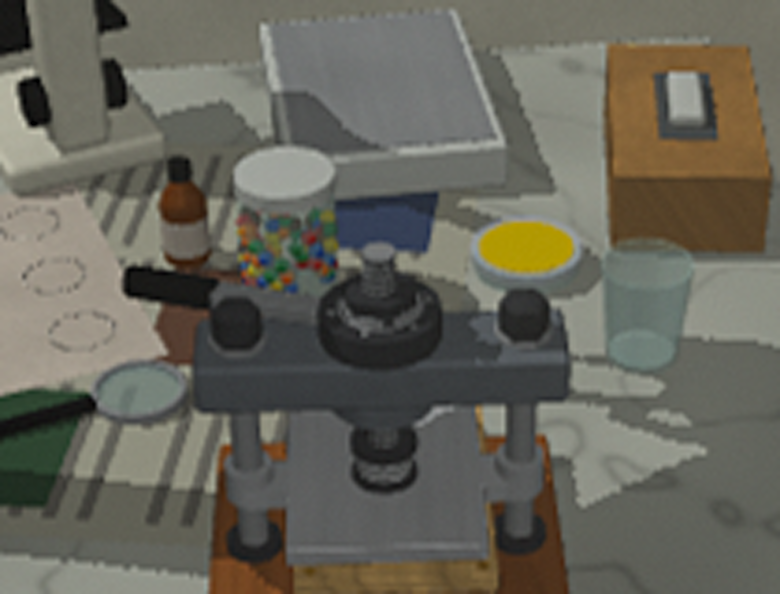

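View pics/top11.png

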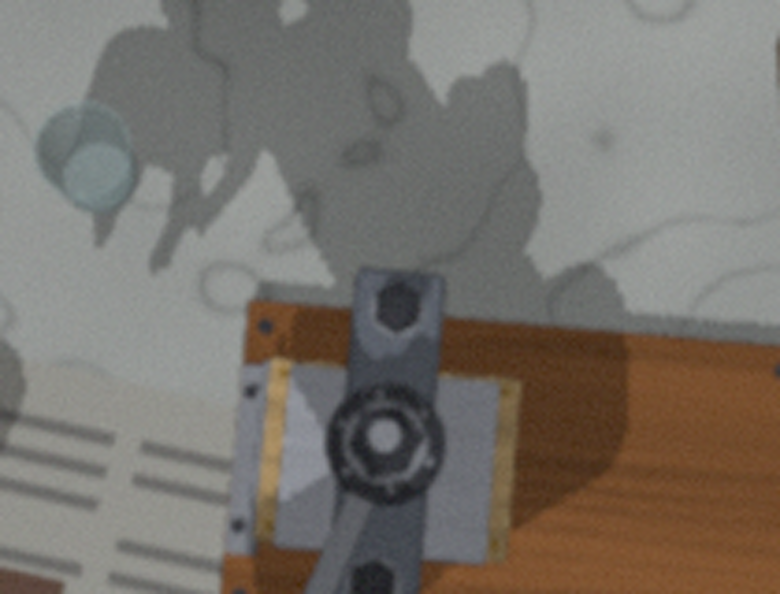

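```bash
python3 - <<'E'
from workcell import bot
from h import *
for f,p in(("top11",(292.1,305.1)),("side11",(259.3,209.2))):
    r=ray(load(f+".npz"),p,205)[:2]-O;a=np.arctan2(r@ey,r@ex);print(np.hypot(*r),"q",2.821-a)
a=load("top11.npz");b=load("top0.npz")
S=load("side11.npz");
for p in((130+0,0),):pass
bot.hand_in()
E
```

```text
139.4227521210949 q -0.03341702022773774
126.1554015393382 q -0.05815165595620986
the job is handed in; nothing more can be done
```

I've handed the job in, at about 41 s of the 72 s allowed. My last checks say the press is tight, but `hand_in` reported no verdict. The plate and tweezers were outside my last cropped pictures, so I did not check them again. The arm never worked near them after the start.

**What I did:** I pushed the cassette home with the open fingers, tilted back so the wrist would clear the crosshead. Then I worked the lever loosely between the fingers: two full-length drives and a half one, each followed by a loose swing back. Finally I lifted clear and moved the arm aside.

**Last checks:**
- **Cassette:** It lies against the stop. Its rear end measured about y = -88 mm at both ends, where home is -90, so it is square. A second push stopped straight away at the same place. It sits about 10 mm to the far side, still clear of the far column by an estimated 4–6 mm.
- **Platen and spring:** The platen rests on the cassette; its top no longer sinks. Top-camera depth puts the collar at about 17.5 mm, so the spring is squeezed about 5–6 mm, roughly 50–55 N. That force comes from the collar estimate, not a direct reading.
- **Lever:** Both cameras put it at 0 within about 0.06 rad.
- **Bystanders:** The jar, dish and beaker stand as before. The dropper and the magnifier look unmoved too.

**What disagreed:**
- **Fingertip height:** The fingertips are about 35 mm (shut) to 48 mm (open) higher than the reported tool point. My first push therefore passed over the cassette without touching it. I corrected for this from the depth pictures.
- **Spindle top:** The side camera put it 2.5–4 mm lower than the top camera, sometimes more. The two agreed on the platen height once their offsets were removed.

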